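# Show the chased aluminium plaque to the inspection camera

### The job

Take the aluminium plaque out of the slotted wooden rack, gripping it only by the plain strip along its top edge so that the fingers do not touch the chased relief, and show it to the inspection camera: right way up as the camera sees it, relief facing the lens squarely and centred in front of it, about 15 cm from the lens. Finish while still holding it there in the air, quite still. Leave the brass and copper plaques standing in the rack, and do not knock the camera, the chasing hammer or the pot of punches.

Things in the scene. Friction and masses are not known exactly. Their poses are not given: they have to be found in the camera images.
- aluminium_plaque: Silvery aluminium sheet folded over plywood, 90 wide x 9 thick x 130 mm tall, 0.12 kg, standing loose in a rack slot. Origin: centre of its lower edge; x along its width, y out of the chased front (in the rack it looks along the rack's +y; the back shows plywood), z up to the top edge. Plain strip to grip: the top 34 mm (96 to 130 mm above the origin), full width, front and back.
- aluminium_relief: Chased relief on the front of the aluminium plaque: dark field 66 wide x 70 mm tall with bright scrolls, 2 to 4 mm proud of the front face. Part of the plaque, same axes. Origin: its centre, 61 mm above the plaque's lower edge and 5.5 mm in front (+y) of the board's middle plane. Easily dented: the fingers must not touch it.
- lens (a point): Middle of the front of the inspection camera's lens (ring light 60 mm across around it), some 250 mm above the bench. x: the way the camera looks (roughly towards world -y, and 9 to 25 degrees below level); y: level, to the camera's left; z: the camera's up. The head tilts on a stiff hinge, set differently each time.
- camera_stand: Camera stand, fixed: dark steel foot 150 x 200 x 14 mm, steel column 18 mm thick and 314 mm tall at its origin, grey camera head 270 mm up in a fork, lens about 108 mm in front of the column. Origin: under the column on the bench; x the way the camera looks, seen from above; z up.
- rack: Pale wooden plaque rack screwed to the bench, 70 (x) x 230 (y) x 30 mm high, with three slots that run along x across its full depth, at y = -75, 0 and +75 mm; each slot 12 mm wide and 20 mm deep, its floor 10 mm above the bench. Which plaque stands in which slot varies. Origin: centre of the underside.
- brass_plaque: Yellow brass plaque of the same size with a rosette, in another slot of the rack. Same axes. Leave it standing.
- copper_plaque: Reddish copper plaque of the same size with a leaf fan, in the third slot of the rack. Same axes. Leave it standing.
- chasing_hammer: Loose chasing hammer lying on the bench, 225 mm long, 28 mm high, steel head 76 mm across at its +x end, wooden handle along x. Origin: on the bench under the middle of the handle.
- punch_pot: Loose terracotta pot, 72 mm across and 75 mm high, with steel punches standing up to 130 mm. Origin: centre of the underside.
There are look-alikes about, which are no part of the job. Leave any pink look-alike of the brass_plaque alone.

How it is judged (in metres and radians):
On the way:
1. the plaque has been lifted clear out of the rack, in the fingers, still upright (height (world z) of aluminium_plaque above 0.035 m and contact force between aluminium_plaque and the fingers above 1 N and contact force between aluminium_plaque and rack below 0.05 N and angle between aluminium_plaque's own z axis and vertical below 0.7 rad), for 0.1 s.
At the end, for the whole second after the job is handed in: Only the fingers hold the aluminium plaque, still, in the air: relief centre 120 to 180 mm from the lens, within 25 mm of its axis sideways and up-down, front to the lens, square and right way up to 0.17 rad, touching neither rack nor camera; the other plaques stand in their slots (x of aluminium_relief in the frame of lens between 0.12 and 0.18 m and y of aluminium_relief in the frame of lens between -0.025 and 0.025 m and z of aluminium_relief in the frame of lens between -0.025 and 0.025 m and angle between the y axis of aluminium_plaque and the x axis of lens, either way round below 0.17 rad and angle between the z axis of aluminium_plaque and the z axis of lens, either way round below 0.17 rad and y of lens in the frame of aluminium_plaque above 0.08 m and angle between aluminium_plaque's own z axis and vertical below 1 rad and height (world z) of aluminium_plaque above 0.05 m and contact force between aluminium_plaque and the fingers above 1 N and linear speed of aluminium_plaque below 0.02 m/s and angular speed of aluminium_plaque below 0.15 rad/s and contact force between aluminium_plaque and rack below 0.05 N and contact force between aluminium_plaque and camera_stand below 0.05 N and contact force between aluminium_plaque and brass_plaque below 0.05 N and contact force between aluminium_plaque and copper_plaque below 0.05 N and z of each of brass_plaque, copper_plaque in the frame of rack below 0.016 m and angle between each of brass_plaque, copper_plaque's own z axis and vertical below 0.25 rad); the arm keeps its last pose, push and grip.
It fails at once if the fingers touch the chased relief (contact force between the fingers and aluminium_relief above 0.3 N).
It fails at once if the camera or its stand is knocked (contact force between anything else and camera_stand above 2 N).
It fails at once if the brass or copper plaque is dragged, lifted or tipped (distance of any of brass_plaque, copper_plaque from where it was at the start of the episode above 0.02 m or angle between any of brass_plaque, copper_plaque's own z axis and vertical above 0.3 rad).
It fails at once if the chasing hammer is knocked away (distance of chasing_hammer from where it was at the start of the episode above 0.03 m).
It fails at once if the pot of punches is knocked away or over (distance of punch_pot from where it was at the start of the episode above 0.03 m or angle between punch_pot's own z axis and vertical above 0.3 rad).
It also fails if it takes over 35 s, if anything falls off the work surface, if the arm or the gripper's body presses on something with over 40 N, if the wrist force passes 120 N, or if a joint passes its speed limit or range.

### The arm

A 6-joint arm with a two-finger parallel gripper is mounted at the origin on the work surface. World frame = base frame: x ahead of the robot, y to its left, z up, the work surface at z = 0. Lengths are in m, angles in degrees, forces in N, time in s.
With the tool pointing down it reaches from about 0.4 to 0.825 m from the base axis. Payload 7 kg.
Tool frame: the origin (TCP) lies at the very end of the fingers, on their centre line; the grasp point (between the pads) lies 19 mm behind it; z points along the fingers, y is the line along which they close (so a half turn about z gives the same grasp; the last joint's range is limited). The gripper opens to 88 mm and grips with 3 to 60 N. Pads are 19 mm wide; open, the fingers measure 130 mm over their backs; the gripper's body (78 mm by 193 mm) begins 47 mm behind the grasp point.
Start: joints at [93.398, 20.546, 0.682, 0, -70.136, -16.507], TCP at [0.153, 0.657, 0.227] pointing down, gripper open.
Joint ranges: [-176.03, 176.03], [-82.01, 121.73], [-58.28, 71.71], [-173.87, 95.51], [-174.79, -0.11], [-173.66, 173.66]. Speed limits (degrees/s): [136.94, 136.94, 172.46, 180, 180, 180].

### API

Orientations are given as [roll, pitch, yaw] about the fixed x, y, z axes, in that order (R = Rz(yaw) Ry(pitch) Rx(roll)).
In Python, from plant import r gives the robot as it stands. The module is installed in compiled form; this text tells all that it offers.
- The arm moves only by the tool jog_arm, never from a script. Its arguments are lists of equal length, an entry for each row: "travel": the shift along the tool's x, y, z each as a share of 50 cm, from -1 to 1, a list of three; "dr": the turn, a rotation vector about the tool's x, y, z each as a share of 360 degrees, from -1 to 1, a list of three; "claw": the opening, from 0 (shut) to 1 (fully open). A call has exactly 10 rows; each row is the pose to reach, as a shift and turn from the pose commanded when the call began, along the tool's axes at that moment, turning the shorter way round; what a row does not reach only later rows make up. A row lasts 1/8 s, in which the tool goes at most 62.5 mm and 10.7 degrees, less where a joint would pass 70% of its speed; a pose out of reach is approached as far as the arm can. A call with a number of a shift or a turn outside -1 to 1 is refused whole. A call with a gripper value outside its range is refused whole. The fingers move at their own pace and stop on an object; "newtons" is the grip in N (left out, the last holds). Time passes only in rows, so rows that repeat a pose let the fingers close, or fill a call up. It gives the time, the measured TCP pose, the force, the opening and the grip force at its end, in the units of the state.
- r.get_state(): the state, without advancing time (a new reading comes with each control period).
- r.capture(name): name is "side" or "top"; returns a dict with "pixels" (400x640x3 uint8, red, green, blue), "range_z" (400x640 float32, m along the optical axis (not along the pixel's ray), 0 where there is no reading), "fx", "fy", "cx", "cy" (pixels), "dist_coeffs" ([k1, k2, p1, p2, k3] as OpenCV has them; the pictures are not rectified), "position" and "attitude" of the camera in the world. Camera axes: x right, y up, looking along -z (the intrinsics and any distortion apply to the point x, -y, -z); pixel columns grow to the right and rows downward; lengths in m; the calibration is good to about 2 mm. A picture is of the moment at which its call begins.
- r.close_job(): hands the job in; it is judged then, once.
Trained networks look in the newest picture that a camera, given by its name, has taken for a name from the list of things; names that differ only in an ending like _2 or _b are one class to them, and where a whole thing is asked for, a point or a joint stands for the part that bears it (a point fixed in the world has none). Each returns a list of dicts, best first, with "conf" (0 to 1); they miss things now and then, are a little off and sometimes report something else, mostly with a low value. They report only what shows in the picture. A call takes as long as a camera call. They do not tell look-alikes from the thing itself.
- r.boxes_of(name, camera): "extent" ([left, top, right, bottom] in pixels, round what is visible of it).
- r.regions_of(name, camera): "pixels" (400x640 bool, what is visible of it) and "extent" ([left, top, right, bottom] in pixels, round what is visible of it).
- r.tip_of(name, camera): "at" ([column, row] in pixels: a listed point, or the origin of a listed thing).
The state is a dict: "time_s": time; "joints": joint angles; "qd": joint speeds; "joint_torque": joint torques, N m; "tcp_pos": TCP position; "eef_rot": TCP orientation; "contact_force": force on the tool from outside, world axes, zero at the start; "moment": the same for the moment, N m; "gripper_width": finger opening in m; "gripper_force": force on a finger pad.
Only numpy, scipy, OpenCV 4.12 (cv2) and the standard library are available. Lean on these libraries where they do the work, as an engineer would, in place of code of your own. Each camera call takes 0.05 s, during which the arm holds its last target. There are 200 camera calls.

## Working session

There is one attempt and no reset: what is moved stays moved. The work goes in short steps, Python scripts to look and compute and a tool call to move; the robot and the scene stay as the last step left them, time stands still between calls to the robot, and variables do not carry over. Pictures are saved under pics/ and viewed, at most 10 in all, crops included, and the job is handed in when it is done.

Besides the shell and the picture viewer there is one more tool, called after "Emit:" by a JSON object that holds its "name" and its "arguments". jog_arm: Moves the arm, as the interface text tells. Its arguments: {"type":"object","properties":{"travel":{"type":"array"},"dr":{"type":"array"},"claw":{"type":"array"},"newtons":{"type":"number"}},"required":["travel","dr","claw"]}

```bash
mkdir -p pics; cat > h.py <<'E'
import numpy as np, cv2
from scipy.spatial.transform import Rotation as R
from plant import r
def pose(c):
    a=np.array(c["attitude"],float)
    if a.shape==(3,3): M=a
    elif a.size==4: M=R.from_quat(a).as_matrix()
    else: M=R.from_euler('xyz',a,degrees=True).as_matrix()
    return np.array(c["position"]),M
def cloud(c):
    K=np.array([[c["fx"],0,c["cx"]],[0,c["fy"],c["cy"]],[0,0,1]])
    u,v=np.meshgrid(np.arange(640.),np.arange(400.))
    p=cv2.undistortPoints(np.stack([u,v],-1).reshape(-1,1,2),K,np.array(c["dist_coeffs"])).reshape(400,640,2)
    z=c["range_z"]; P=np.stack([p[...,0]*z,-p[...,1]*z,-z],-1)
    t,M=pose(c); W=P@M.T+t; W[z==0]=np.nan
    return W
def save(c,n): cv2.imwrite(f"pics/{n}.png",c["pixels"][...,::-1])
E
python3 - <<'E'
from h import *
for n in("side","top"):
    c=r.capture(n); save(c,n+"0"); print(n,c["position"],c["attitude"],c["fx"],c["dist_coeffs"])
    W=cloud(c); np.save(n+"0.npy",W)
    for k in("aluminium_plaque","aluminium_relief","brass_plaque","copper_plaque","rack","camera_stand","chasing_hammer","punch_pot","lens"):
        for d in (r.regions_of(k,n) if k!="lens" else [])[:3]:
            w=W[d["pixels"]]; print(k,round(d["conf"],2),np.round(d["extent"]),np.round(np.nanmedian(w,0),3),np.round(np.nanpercentile(w,2,0),3),np.round(np.nanpercentile(w,98,0),3))
        if k in("lens","camera_stand","rack"):
            for d in r.tip_of(k,n)[:2]:
                a=d["at"]; print("tip",k,d["conf"],a, W[int(a[1]),int(a[0])])
print(r.get_state())
E
```

```text
side [ 0.08641856 -1.2478711   1.3042222 ] [ 49.87516975  -1.01122859 -17.10554403] 491.26163309647035 [-0.06086798  0.          0.          0.          0.        ]
aluminium_plaque 0.56 [316. 246. 340. 283.] [ 0.476 -0.173  0.091] [ 0.44  -0.187  0.021] [ 0.526 -0.094  0.143]
brass_plaque 0.84 [302. 235. 330. 271.] [ 0.453 -0.102  0.094] [ 0.419 -0.115  0.024] [ 0.502 -0.081  0.143]
brass_plaque 0.82 [266. 221. 294. 257.] [ 0.355 -0.001  0.073] [ 0.313 -0.011  0.002] [0.4   0.014 0.132]
brass_plaque 0.46 [281. 208. 335. 224.] [0.577 0.156 0.021] [0.408 0.096 0.003] [0.616 0.18  0.033]
copper_plaque 0.73 [276. 114. 297. 137.] [0.5   0.444 0.27 ] [0.463 0.406 0.158] [0.542 0.56  0.294]
copper_plaque 0.62 [333. 263. 358. 295.] [ 0.509 -0.242  0.09 ] [ 0.469 -0.256  0.016] [ 0.556 -0.223  0.143]
rack 0.87 [303. 259. 356. 304.] [ 0.49  -0.249  0.028] [ 0.422 -0.283  0.001] [ 0.553 -0.074  0.036]
tip rack 0.94 [329.4, 279.6] [ 0.47711016 -0.19069101  0.0291344 ]
tip rack 0.37 [346.7, 291.3] [ 0.51520831 -0.25747764  0.02941817]
camera_stand 0.85 [259. 106. 307. 180.] [0.492 0.501 0.016] [
[... 1968 characters left out ...]
 0.26723304]
{'time_s': 1.2, 'joints': array([ 9.33966744e+01,  2.05476212e+01,  6.82613237e-01,  1.15766821e-03,
       -7.01375098e+01, -1.65049889e+01]), 'qd': array([ 0.00595048,  0.078381  , -0.02024325, -0.05223266,  0.07416975,
        0.05180109]), 'joint_torque': array([-1.30433731e-03, -5.82398129e+01,  2.93285197e+01,  7.00256556e+00,
        1.21206336e-02, -4.24044833e-05]), 'tcp_pos': array([0.15312751, 0.65737902, 0.22655563]), 'eef_rot': array([ 1.79997895e+02, -1.75923018e-03, -1.31079211e+01]), 'contact_force': array([-0.21902737, -0.03310007,  0.04070033]), 'moment': array([ 0.05454904,  0.04592149, -0.00583011]), 'gripper_force': 0.0, 'gripper_width': 0.08761988222029729}
```

```bash
python3 - <<'E'
import cv2,numpy as np
s=cv2.imread("pics/side0.png"); t=cv2.imread("pics/top0.png")
a=cv2.resize(s[95:320,240:430],None,fx=2.6,fy=2.6,interpolation=cv2.INTER_CUBIC)
cv2.imwrite("pics/a.png",a)
W=np.load("side0.npy");T=np.load("top0.npy")
for n,w in(("side",W),("top",T)):
  P=w.reshape(-1,3)
  for k,c in(("al",(.48,-.165)),("br",(.46,-.095)),("cu",(.51,-.235))):
    m=(np.abs(P[:,2]-.139)<.008)&(np.abs(P[:,0]-c[0])<.06)&(np.abs(P[:,1]-c[1])<.034)
    q=P[m]; 
    rr=cv2.minAreaRect(q[:,:2].astype(np.float32)*1000); print(n,k,m.sum(),np.median(q,0).round(3),np.percentile(q,95,0).round(3),rr)
  # camera head
  m=(P[:,2]>.22)&(np.abs(P[:,0]-.5)<.09)&(P[:,1]>.36)&(P[:,1]<.62)&(P[:,2]<.34)
  q=P[m]; print(n,len(q)); print(q[np.argsort(q[:,1])][::6].round(3).tolist())
E
```

```text
side al 88 [ 0.482 -0.17   0.139] [ 0.522 -0.156  0.144] ((484.2927551269531, -170.22901916503906), (91.8458251953125, 15.28557300567627), 16.889436721801758)
side br 91 [ 0.462 -0.098  0.139] [ 0.5   -0.083  0.144] ((461.12164306640625, -97.32438659667969), (91.98046112060547, 15.599449157714844), 17.534629821777344)
side cu 101 [ 0.51  -0.24   0.139] [ 0.55  -0.222  0.144] ((511.138671875, -237.39431762695312), (95.218505859375, 14.29004955291748), 17.504718780517578)
side 432
[[0.49, 0.401, 0.262], [0.521, 0.406, 0.277], [0.509, 0.409, 0.254], [0.488, 0.41, 0.252], [0.484, 0.411, 0.252], [0.509, 0.411, 0.262], [0.493, 0.413, 0.25], [0.506, 0.414, 0.275], [0.527, 0.415, 0.262], [0.519, 0.416, 0.248], [0.493, 0.417, 0.233], [0.511, 0.418, 0.244], [0.532, 0.419, 0.264], [0.494, 0.42, 0.236], [0.524, 0.421, 0.249], [0.52, 0.422, 0.24], [0.503, 0.423, 0.228], [0.521, 0.424, 0.272], [0.538, 0.425, 0.249], [0.509, 0.428, 0.224], [0.509, 0.43, 0.227], [0.49, 0.433, 0.257], [0.504, 0.437, 0.272], [0.495, 0.438, 0.272], [0.488, 0.439, 0.287], [0.483, 0.441, 0.263], [0.518, 0.442, 0.276], [0
[... 4497 characters left out ...]
494, 0.512, 0.297], [0.501, 0.513, 0.29], [0.497, 0.514, 0.301], [0.492, 0.514, 0.313], [0.478, 0.515, 0.275], [0.479, 0.516, 0.287], [0.507, 0.516, 0.289], [0.51, 0.517, 0.287], [0.5, 0.518, 0.313], [0.485, 0.518, 0.288], [0.541, 0.519, 0.278], [0.481, 0.52, 0.292], [0.545, 0.52, 0.276], [0.535, 0.521, 0.281], [0.544, 0.521, 0.28], [0.528, 0.522, 0.27], [0.494, 0.522, 0.314], [0.478, 0.523, 0.262], [0.535, 0.523, 0.281], [0.477, 0.524, 0.267], [0.487, 0.524, 0.295], [0.541, 0.525, 0.278], [0.479, 0.526, 0.29], [0.525, 0.527, 0.272], [0.482, 0.527, 0.287], [0.539, 0.529, 0.276], [0.485, 0.529, 0.289], [0.533, 0.531, 0.277], [0.479, 0.532, 0.291], [0.521, 0.533, 0.264], [0.531, 0.535, 0.274]]
```

View pics/a.png

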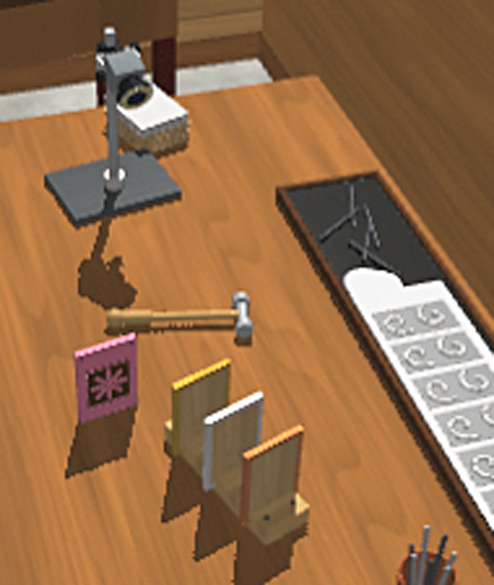

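```bash
python3 - <<'E'
import cv2,numpy as np
from h import *
Q=[];F=[]
for i in range(8):
  for n in("side","top"):
    c=r.capture(n); P=cloud(c).reshape(-1,3)
    m=(P[:,2]>.2)&(np.abs(P[:,0]-.507)<.05)&(P[:,1]>.38)&(P[:,1]<.50)&(P[:,2]<.3); Q.append(np.c_[P[m],np.full(m.sum(),n=="top")])
    m=(np.abs(P[:,2]-.014)<.007)&(np.abs(P[:,0]-.49)<.14)&(np.abs(P[:,1]-.5)<.16);F.append(P[m])
    if i==0: print(n,[(d["at"],round(d["conf"],2)) for d in r.tip_of("lens",n)])
    if i==0 and n=="side":save(c,"s1")
Q=np.vstack(Q);np.save("Q.npy",Q)
F=np.vstack(F);
for n in (0,1):
  f=F
print("foot",cv2.minAreaRect(F[:,:2].astype(np.float32)*1000),np.percentile(F,[1,50,99],0))
# ring plane RANSAC on side data, near front
rng=np.random.default_rng(0)
for src in (0,1):
  q=Q[Q[:,3]==src][:,:3]; best=0
  for _ in range(6000):
    a,b,d=q[rng.choice(len(q),3,False)]
    nn=np.cross(b-a,d-a);L=np.linalg.norm(nn)
    if L<2e-4: continue
    nn/=L
    if abs(nn[1])<.75: continue
    if nn[1]>0:nn=-nn
    k=np.abs((q-a)@nn)<.003
    if k.sum()>best:best=k.sum();K=k
  p=q[K];c0=p.mean(0);v=np.linalg.svd(p-c0)[2][2];v*=-np.sign(v[1])
  print(src,len(q),best,c0.round(4),v.round(3),"tilt",np.degrees(np.arcsin(-v[2])),"head",np.degrees(np.arctan2(v[1],v[0])),np.percentile(p,[2,98],0).round(3).tolist())
q=Q[:,:3]
import collections
for lo in np.arange(.395,.5,.01):
  for s in(0,1):
    k=q[(q[:,1]>=lo)&(q[:,1]<lo+.01)&(Q[:,3]==s)]
    if len(k)>5: print(s,round(lo,3),len(k),np.percentile(k[:,0],[3,97]).round(3),np.percentile(k[:,2],[3,50,97]).round(3))
E
```

```text
side [([291.1, 129.3], 0.77)]
top [([197.0, 188.0], 0.91)]
foot ((490.0443115234375, 500.04156494140625), (319.52301025390625, 279.8802490234375), 89.9959716796875) [[0.38880558 0.37530275 0.00717413]
 [0.46735303 0.51349207 0.01264812]
 [0.60993285 0.6294713  0.01990862]]
0 2853 512 [0.5099 0.4174 0.2492] [ 0.053 -0.936 -0.347] tilt 20.291767911100127 head -86.74154354510748 [[0.482, 0.407, 0.22], [0.536, 0.429, 0.275]]
1 5423 1173 [0.5038 0.4511 0.2792] [-0.002 -0.742  0.671] tilt -42.121502884576834 head -90.12046489137039 [[0.478, 0.427, 0.251], [0.531, 0.466, 0.294]]
0 0.395 26 [0.488 0.521] [0.261 0.27  0.28 ]
0 0.405 381 [0.484 0.53 ] [0.241 0.262 0.276]
1 0.405 274 [0.485 0.523] [0.254 0.27  0.276]
0 0.415 452 [0.482 0.536] [0.227 0.248 0.274]
1 0.415 513 [0.481 0.535] [0.248 0.27  0.277]
0 0.425 210 [0.484 0.537] [0.219 0.246 0.282]
1 0.425 440 [0.484 0.536] [0.247 0.265 0.272]
0 0.435 342 [0.479 0.527] [0.254 0.275 0.287]
1 0.435 556 [0.484 0.526] [0.25  0.269 0.283]
0 0.445 463 [0.465 0.53 ] [0.242 0.275 0.291]
1 0.445 733 [0.479 0.53 ] [0.256 0.282 0.289]
0 0.455 367 [0.46  0.529] [0.241 0.283 0.296]
1 0.455 838 [0.461 0.529] [0.253 0.286 0.292]
0 0.465 316 [0.461 0.528] [0.254 0.288 0.297]
1 0.465 884 [0.46  0.528] [0.252 0.29  0.296]
0 0.475 150 [0.464 0.53 ] [0.262 0.287 0.295]
1 0.475 537 [0.468 0.533] [0.266 0.292 0.297]
0 0.485 68 [0.466 0.525] [0.266 0.282 0.293]
1 0.485 220 [0.465 0.533] [0.258 0.278 0.288]
0 0.495 78 [0.468 0.51 ] [0.273 0.286 0.293]
1 0.495 428 [0.466 0.53 ] [0.256 0.274 0.287]
```

```bash
python3 - <<'E'
from h import *
for n in("top","side"):
  c=r.capture(n);W=cloud(c)
  for d in r.regions_of("camera_stand",n)[:3]:
    w=W[d["pixels"]]; 
    if np.nanmedian(w[:,1])<.4: continue
    m=d["pixels"]&(np.abs(W[...,2]-.014)<.008)
    m=cv2.morphologyEx(m.astype(np.uint8),cv2.MORPH_OPEN,np.ones((3,3)))>0
    f=W[m]; f=f[(f[:,1]<.62)&(f[:,0]>.38)&(f[:,0]<.62)]
    print(n,d["conf"],len(f),cv2.minAreaRect(f[:,:2].astype(np.float32)*1000))
    m=w[(w[:,2]>.05)&(w[:,2]<.21)]; print("col",len(m),np.median(m,0),np.percentile(m,[10,90],0).round(3).tolist())
    m=w[(w[:,2]>.298)&(w[:,2]<.33)]; print("coltop",len(m),np.median(m,0))
p=c["pixels"]; cv2.imwrite("pics/b.png",cv2.resize(p[95:200,240:330,::-1],None,fx=5.5,fy=5.5,interpolation=cv2.INTER_CUBIC))
c=r.capture("top");p=c["pixels"]; cv2.imwrite("pics/c.png",cv2.resize(p[120:280,130:330,::-1],None,fx=3.7,fy=3.7,interpolation=cv2.INTER_CUBIC))
E
```

```text
top 0.82 1503 ((493.6451721191406, 529.509033203125), (197.0911407470703, 148.83790588378906), 9.656758308410645)
col 30 [0.49067596 0.51469806 0.07515537] [[0.486, 0.513, 0.059], [0.499, 0.521, 0.098]]
coltop 50 [0.49424597 0.51883904 0.31085927]
side 0.85 657 ((492.9461364746094, 526.2720947265625), (200.34808349609375, 154.70472717285156), 9.640554428100586)
col 123 [0.49313532 0.51367849 0.12659121] [[0.487, 0.507, 0.062], [0.502, 0.521, 0.186]]
coltop 21 [0.49437084 0.51557197 0.30743887]
```

View pics/c.png

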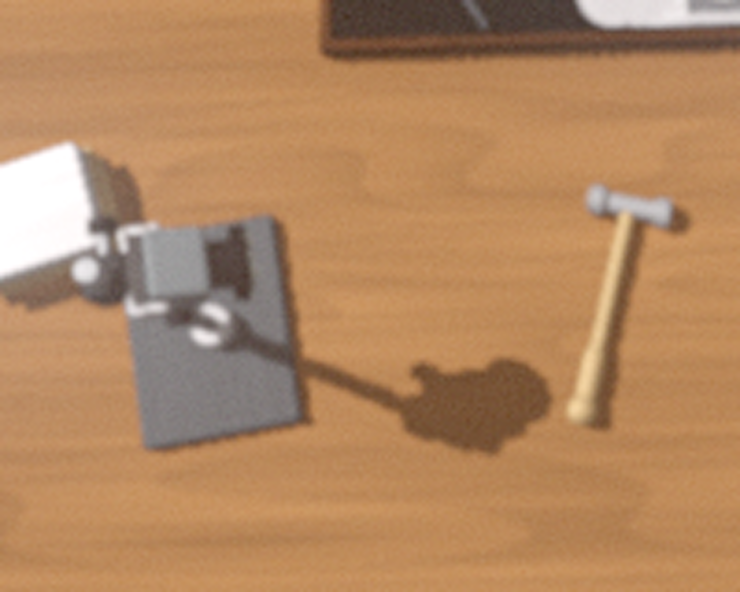

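View pics/b.png

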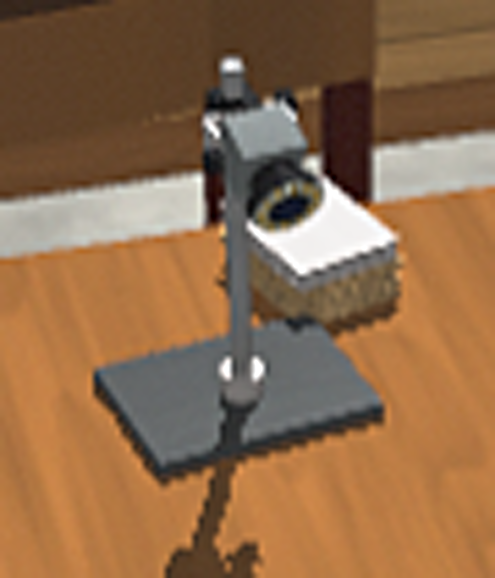

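```bash
cat >> h.py <<'E'
def rel(pos,Rm,st=None):
    st=st or r.get_state(); R0=R.from_euler('xyz',st["eef_rot"],degrees=True).as_matrix()
    t=R0.T@(np.array(pos)-st["tcp_pos"])/.5
    d=np.degrees(R.from_matrix(R0.T@Rm).as_rotvec())/360
    return t.round(4).tolist(),d.round(4).tolist()
def down(yaw): return R.from_euler('xyz',[180,0,yaw],degrees=True).as_matrix()
def show():
    s=r.get_state(); print(s["time_s"],s["tcp_pos"].round(4),s["eef_rot"].round(2),s["gripper_width"],s["gripper_force"])
E
python3 - <<'E'
from h import *
show()
for p in [(.30,.30,.26),(.40,.05,.26)]: print(p,rel(p,down(17.5)))
Q=np.load("Q.npy");q=Q[:,:3]
# head top plane: constrained normal near vertical
rng=np.random.default_rng(1)
for s in(0,1):
  k=q[(Q[:,3]==s)&(q[:,2]>.25)&(q[:,1]>.43)&(q[:,1]<.49)];best=0
  for _ in range(4000):
    a,b,d=k[rng.choice(len(k),3,False)];n=np.cross(b-a,d-a);L=np.linalg.norm(n)
    if L<2e-4:continue
    n/=L;n*=np.sign(n[2])
    if n[2]<.85:continue
    i=np.abs((k-a)@n)<.002
    if i.sum()>best:best=i.sum();K=i
  p=k[K];v=np.linalg.svd(p-p.mean(0))[2][2];v*=np.sign(v[2]);print(s,best,len(k),v.round(3),p.mean(0).round(3),np.degrees(np.arctan2(v[:2]@[np.cos(np.radians(-80.4)),np.sin(np.radians(-80.4))],v[2])))
E
```

```text
2.35 [0.1531 0.6574 0.2266] [-180.      0.    -13.11] 0.08739086314872221 0.0
(0.3, 0.3, 0.26) ([0.4483, 0.6295, -0.0669], [-0.0, -0.0, -0.085])
(0.4, 0.05, 0.26) ([0.7565, 1.0711, -0.0669], [-0.0, -0.0, -0.085])
0 383 1634 [ 0.081 -0.394  0.915] [0.502 0.457 0.285] 23.72460639428104
1 1405 3803 [ 0.046 -0.383  0.923] [0.504 0.462 0.288] 22.646306818460115
```

Emit:
{"name": "jog_arm", "arguments": {"travel": [[0.448,0.63,-0.067],[0.448,0.63,-0.067],[0.448,0.63,-0.067],[0.448,0.63,-0.067],[0.448,0.63,-0.067],[0.448,0.63,-0.067],[0.448,0.63,-0.067],[0.67,0.96,-0.067],[0.67,0.96,-0.067],[0.67,0.96,-0.067]], "dr": [[0,0,-0.085],[0,0,-0.085],[0,0,-0.085],[0,0,-0.085],[0,0,-0.085],[0,0,-0.085],[0,0,-0.085],[0,0,-0.085],[0,0,-0.085],[0,0,-0.085]], "claw": [0.5,0.5,0.5,0.5,0.5,0.5,0.5,0.5,0.5,0.5]}}

```text
time_s: 3.6
tcp_pos: [0.3669, 0.1235, 0.2605]
eef_rot: [-180.0, -0.1, 17.6]
contact_force: [1.4, 0.6, -0.0]
gripper_width: 0.0437
gripper_force: 0.0
```

```bash
python3 - <<'E'
from h import *
show()
print(rel((.482,-.167,.23),down(17.5)))
E
```

```text
3.6 [0.3669 0.1235 0.2605] [-1.7997e+02 -7.0000e-02  1.7580e+01] 0.0436536693503985 0.0
([0.0438, 0.6233, 0.0607], [-0.0001, -0.0002, 0.0002])
```

Emit:
{"name": "jog_arm", "arguments": {"travel": [[0.044,0.623,0.06],[0.044,0.623,0.06],[0.044,0.623,0.06],[0.044,0.623,0.06],[0.044,0.623,0.06],[0.044,0.623,0.06],[0.044,0.623,0.06],[0.044,0.623,0.06],[0.044,0.623,0.06],[0.044,0.623,0.06]], "dr": [[0,0,0],[0,0,0],[0,0,0],[0,0,0],[0,0,0],[0,0,0],[0,0,0],[0,0,0],[0,0,0],[0,0,0]], "claw": [0.5,0.5,0.5,0.5,0.5,0.5,0.5,0.5,0.5,0.5]}}

```text
time_s: 4.85
tcp_pos: [0.4812, -0.1651, 0.2305]
eef_rot: [180.0, -0.1, 17.6]
contact_force: [-0.2, -1.2, 0.6]
gripper_width: 0.0441
gripper_force: 0.0
```

```bash
python3 - <<'E'
from h import *
show()
c=r.capture("side"); p=c["pixels"]; cv2.imwrite("pics/d.png",cv2.resize(p[190:310,270:400,::-1],None,fx=5,fy=5,interpolation=cv2.INTER_CUBIC))
P=cloud(c).reshape(-1,3)
m=(np.abs(P[:,2]-.139)<.008)&(np.abs(P[:,0]-.482)<.06)&(np.abs(P[:,1]+.167)<.034)
print(m.sum(),cv2.minAreaRect(P[m,:2].astype(np.float32)*1000),np.percentile(P[m],[2,98],0))
E
```

```text
4.85 [ 0.4812 -0.1651  0.2305] [ 1.7999e+02 -5.0000e-02  1.7590e+01] 0.044143714300428266 0.0
93 ((483.0416259765625, -167.85992431640625), (88.91471099853516, 13.833415985107422), 19.113061904907227) [[ 0.44160731 -0.18551713  0.13123198]
 [ 0.52399325 -0.15217733  0.1449205 ]]
```

View pics/d.png

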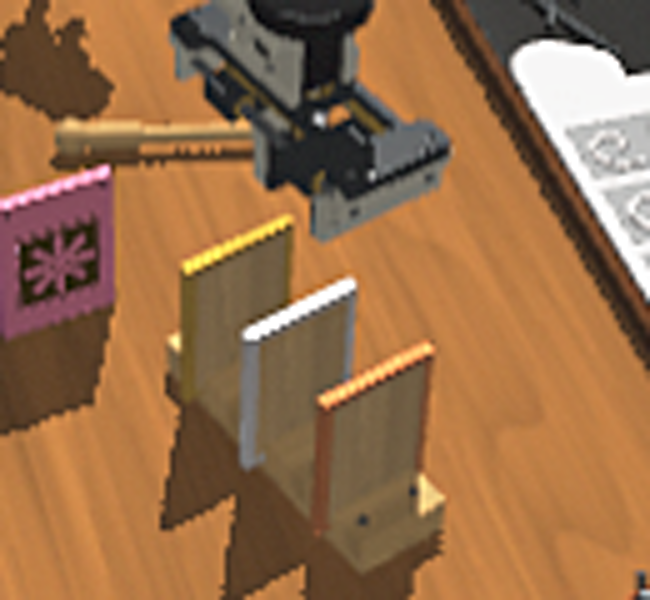

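Emit:
{"name": "jog_arm", "arguments": {"travel": [[0.001,0.004,0.04],[0.001,0.004,0.08],[0.001,0.004,0.12],[0.001,0.004,0.16],[0.001,0.004,0.2],[0.001,0.004,0.22],[0.001,0.004,0.239],[0.001,0.004,0.239],[0.001,0.004,0.239],[0.001,0.004,0.239]], "dr": [[0,0,0],[0,0,0],[0,0,0],[0,0,0],[0,0,0],[0,0,0],[0,0,0],[0,0,0],[0,0,0],[0,0,0]], "claw": [0.5,0.5,0.5,0.5,0.5,0.5,0.5,0.5,0.5,0.5]}}

```text
time_s: 6.15
tcp_pos: [0.4825, -0.1677, 0.1111]
eef_rot: [180.0, -0.1, 17.5]
contact_force: [0.7, -0.2, 0.3]
gripper_width: 0.0441
gripper_force: 0.0
```

```bash
python3 - <<'E'
from h import *
show()
c=r.capture("side"); p=c["pixels"]; cv2.imwrite("pics/e.png",cv2.resize(p[210:310,270:390,::-1],None,fx=5.5,fy=5.5,interpolation=cv2.INTER_CUBIC))
E
```

```text
6.15 [ 0.4825 -0.1677  0.1111] [ 1.7998e+02 -6.0000e-02  1.7490e+01] 0.04406454784534968 0.0
```

View pics/e.png

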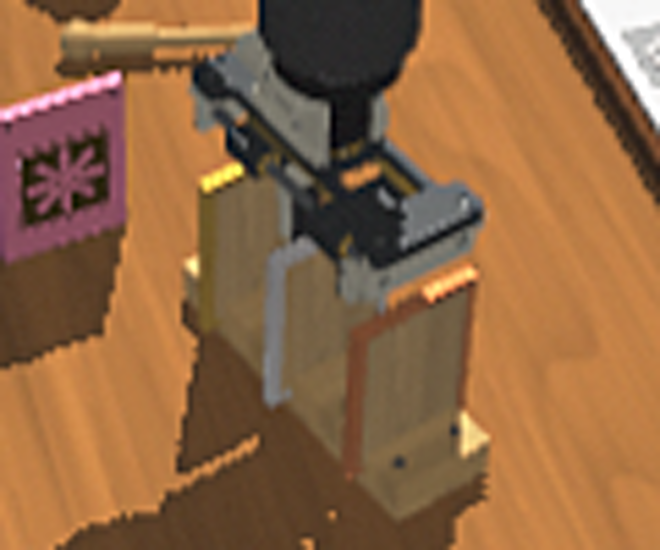

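Emit:
{"name": "jog_arm", "arguments": {"travel": [[0,0,0],[0,0,0],[0,0,0],[0,0,0],[0,0,0],[0,0,0],[0,0,0],[0,0,0],[0,0,0],[0,0,0]], "dr": [[0,0,0],[0,0,0],[0,0,0],[0,0,0],[0,0,0],[0,0,0],[0,0,0],[0,0,0],[0,0,0],[0,0,0]], "claw": [0.4,0.3,0.2,0.1,0,0,0,0,0,0], "newtons": 25}}

```text
time_s: 7.45
tcp_pos: [0.4821, -0.1677, 0.1105]
eef_rot: [-180.0, 0.0, 17.5]
contact_force: [-0.4, 0.9, -0.9]
gripper_width: 0.0087
gripper_force: 25.0
```

Emit:
{"name": "jog_arm", "arguments": {"travel": [[0,0,-0.02],[0,0,-0.05],[0,0,-0.09],[0,0,-0.13],[0,0,-0.17],[0,0,-0.21],[0,0,-0.25],[0,0,-0.29],[0,0,-0.32],[0,0,-0.32]], "dr": [[0,0,0],[0,0,0],[0,0,0],[0,0,0],[0,0,0],[0,0,0],[0,0,0],[0,0,0],[0,0,0],[0,0,0]], "claw": [0,0,0,0,0,0,0,0,0,0]}}

```text
time_s: 8.7
tcp_pos: [0.4827, -0.1677, 0.2721]
eef_rot: [179.9, -0.2, 17.5]
contact_force: [-0.1, -0.5, -1.6]
gripper_width: 0.0088
gripper_force: 25.0
```

```bash
cat >> h.py <<'E'
L=np.array([.509,.4165,.249]); hd,ti=np.radians(-80.5),np.radians(21.5)
lx=np.array([np.cos(hd)*np.cos(ti),np.sin(hd)*np.cos(ti),-np.sin(ti)])
lz=np.array([np.cos(hd)*np.sin(ti),np.sin(hd)*np.sin(ti),np.cos(ti)]); ly=np.cross(lz,lx)
# plaque y=-lx, z=lz, x=y cross z ; tool z=-pz, tool x=px, tool y=-py
py=-lx;pz=lz;px=np.cross(py,pz)
RT=np.stack([px,-py,-pz],1)
def goal(dist,tcp_h): # tcp_h: TCP height above plaque lower edge
    relief=L+dist*lx; org=relief-.061*pz-.0055*py
    return org+tcp_h*pz
E
python3 - <<'E'
from h import *
show()
print(R.from_matrix(RT).as_euler('xyz',degrees=True),goal(.15,.101),goal(.25,.101))
for g in (goal(.25,.101),goal(.15,.101)): print(rel(g,RT))
c=r.capture("side"); P=cloud(c); save(c,"s2")
for k in("aluminium_plaque",):
  for d in r.regions_of(k,"side"): 
    w=P[d["pixels"]];print(d["conf"],d["extent"],np.nanpercentile(w,[2,50,98],0).round(3).tolist())
E
```

```text
8.7 [ 0.4827 -0.1677  0.2721] [ 1.7995e+02 -1.5000e-01  1.7500e+01] 0.008796670299207927 24.974624812602997
[-158.5    0.     9.5] [0.53529868 0.25934527 0.22922576] [0.550655   0.16757953 0.19257564]
([0.3308, -0.5989, 0.1594], [0.0597, 0.0037, 0.022])
([0.3568, -0.7831, 0.086], [0.0597, 0.0037, 0.022])
0.6 [319.2, 215.5, 344.4, 249.5] [[0.443, -0.186, 0.178], [0.472, -0.176, 0.227], [0.524, -0.158, 0.303]]
```

Emit:
{"name": "jog_arm", "arguments": {"travel": [[0.2,-0.33,-0.02],[0.2,-0.33,-0.02],[0.2,-0.33,-0.02],[0.2,-0.33,-0.02],[0.331,-0.599,0.1],[0.331,-0.599,0.159],[0.331,-0.599,0.159],[0.331,-0.599,0.159],[0.331,-0.599,0.159],[0.331,-0.599,0.159]], "dr": [[0,0,0],[0,0,0.01],[0.01,0.001,0.022],[0.03,0.002,0.022],[0.0597,0.0037,0.022],[0.0597,0.0037,0.022],[0.0597,0.0037,0.022],[0.0597,0.0037,0.022],[0.0597,0.0037,0.022],[0.0597,0.0037,0.022]], "claw": [0,0,0,0,0,0,0,0,0,0]}}

```text
time_s: 10.05
tcp_pos: [0.5503, 0.1671, 0.1917]
eef_rot: [-158.5, 0.1, 9.5]
contact_force: [-0.2, -0.4, -1.4]
gripper_width: 0.0091
gripper_force: 25.0
```

```bash
python3 - <<'E'
from h import *
show()
print(rel(goal(.15,.101),RT))
s=r.get_state(); T=R.from_euler('xyz',s["eef_rot"],degrees=True).as_matrix()
c=r.capture("side"); P=cloud(c); save(c,"s3"); p=c["pixels"]
cv2.imwrite("pics/f.png",cv2.resize(p[90:260,240:400,::-1],None,fx=3.5,fy=3.5,interpolation=cv2.INTER_CUBIC))
for d in r.regions_of("aluminium_plaque","side"):
    w=P[d["pixels"]];w=w[~np.isnan(w[:,0])];q=(w-s["tcp_pos"])@T
    print(d["conf"],d["extent"],np.percentile(q,[2,10,50,90,98],0).round(3).tolist())
c=r.capture("top");P=cloud(c).reshape(-1,3)
E
```

```text
10.05 [0.5503 0.1671 0.1917] [-1.5849e+02  1.1000e-01  9.4700e+00] 0.009101416465526676 24.9879589676857
([0.0006, -0.2015, -0.0013], [-0.0, 0.0003, -0.0002])
0.54 [304.7, 173.7, 324.1, 194.8] [[-0.044, -0.001, -0.03], [-0.041, 0.001, -0.018], [-0.02, 0.004, 0.042], [0.014, 0.007, 0.081], [0.026, 0.009, 0.091]]
```

View pics/f.png

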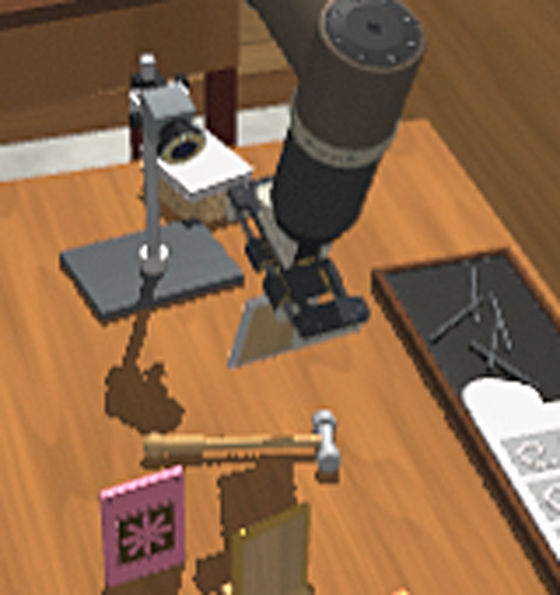

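Emit:
{"name": "jog_arm", "arguments": {"travel": [[0,-0.04,0],[0,-0.08,0],[0,-0.12,0],[0,-0.15,0],[0,-0.175,-0.001],[0,-0.19,-0.001],[0,-0.2,-0.001],[0,-0.2,-0.001],[0,-0.2,-0.001],[0,-0.2,-0.001]], "dr": [[0,0,0],[0,0,0],[0,0,0],[0,0,0],[0,0,0],[0,0,0],[0,0,0],[0,0,0],[0,0,0],[0,0,0]], "claw": [0,0,0,0,0,0,0,0,0,0]}}

```text
time_s: 11.45
tcp_pos: [0.5348, 0.259, 0.228]
eef_rot: [-158.5, 0.2, 9.5]
contact_force: [0.1, -0.4, -1.5]
gripper_width: 0.0088
gripper_force: 25.0
```

```bash
python3 - <<'E'
from h import *
show()
s=r.get_state(); T=R.from_euler('xyz',s["eef_rot"],degrees=True).as_matrix()
t=s["tcp_pos"]; rel_=t+T@np.array([0,-.0055,.101-.061]); d=rel_-L; print("relief in lens",d@lx,d@ly,d@lz)
for n in("side","top"):
  c=r.capture(n);P=cloud(c).reshape(-1,3);q=(P-t)@T
  m=(np.abs(q[:,0])<.06)&(q[:,2]>-.0)&(q[:,2]<.13)&(np.abs(q[:,1])<.02)
  print(n,m.sum(),np.percentile(q[m],[1,5,50,95,99],0).round(3).tolist())
  print([(x["at"],x["conf"]) for x in r.tip_of("lens",n)])
  b=P[(np.abs(P[:,0]-.46)<.06)&(np.abs(P[:,1]+.1)<.03)&(np.abs(P[:,2]-.139)<.008)];print("brass",len(b),np.median(b,0))
  p=c["pixels"]
  cv2.imwrite(f"pics/g_{n}.png",cv2.resize(p[90:260,240:400,::-1] if n=="side" else p[120:280,130:330,::-1],None,fx=3.5,fy=3.5,interpolation=cv2.INTER_CUBIC))
E
```

```text
11.45 [0.5348 0.259  0.228 ] [-158.5     0.19    9.49] 0.008786314166625283 24.98792588710785
relief in lens 0.15071394051822454 -0.0006685380912291668 -0.0010141971641654257
side 194 [[-0.046, -0.0, 0.0], [-0.044, 0.001, 0.006], [-0.016, 0.006, 0.05], [0.021, 0.011, 0.094], [0.037, 0.012, 0.1]]
[([291.8, 131.6], 0.72)]
brass 96 [ 0.46189978 -0.09746711  0.13868148]
top 40 [[-0.042, -0.006, 0.003], [-0.036, -0.006, 0.004], [-0.021, -0.005, 0.049], [0.007, -0.002, 0.096], [0.019, 0.002, 0.098]]
[([200.0, 188.6], 0.59)]
brass 84 [ 0.46175973 -0.09578534  0.13808442]
```

View pics/g_top.png

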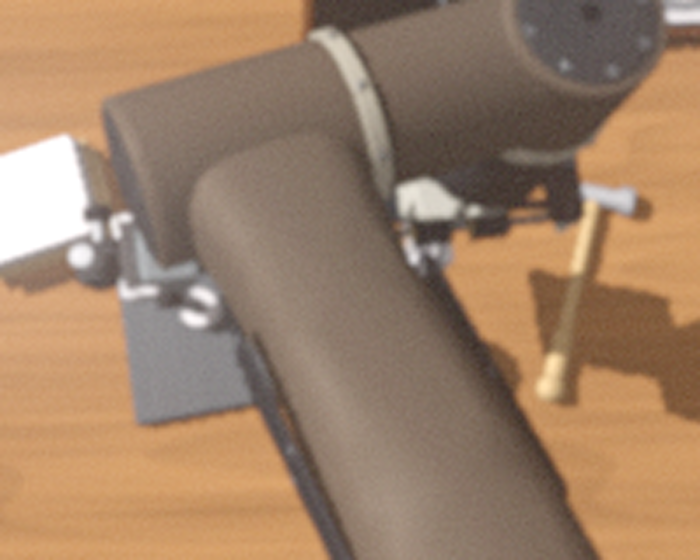

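View pics/g_side.png

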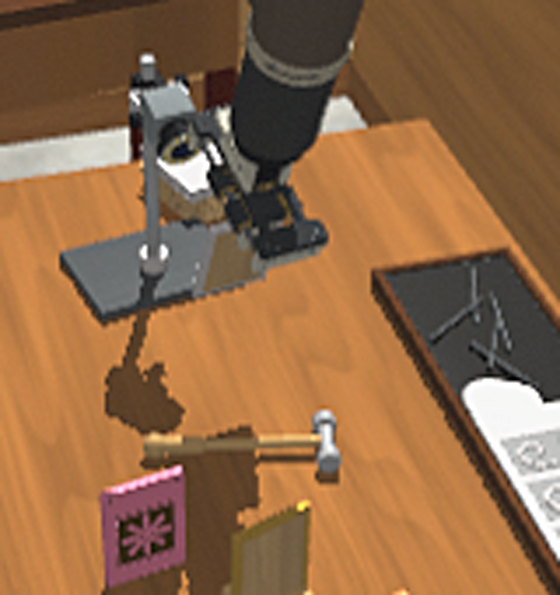

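```bash
python3 -c "
from h import *
print(r.get_state()['qd'].round(3)); print(r.close_job())"
```

```text
[ 0.164 -0.003 -0.082 -0.046  0.092  0.06 ]
the job is handed in; nothing more can be done
None
```

I handed the job in with the aluminium plaque held still in front of the inspection camera, about 150 mm from the lens by my measurements, centred to about 1 mm and set square to the estimated lens axis (lens tilt known only to about 2 degrees); the system returned no pass or fail result.

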